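Roll a pipe stub into the V-block and butt it against the box

TASK

Get the pipe stub ready for tacking to the welded box: with the fingers, roll it by its side along the steel plate until it drops into the V-block at the plate's far edge, then push it along the vee until its end butts against the wall of the box. Only push and roll it, never pick it up, leave the other things on the bench where they are, and move clear when it is done.

Things in the scene. Friction and masses are not known exactly. Their poses are not given: they have to be found in the camera images.
- stub: the pipe stub: plain steel pipe, 48 mm outside, 110 mm long, 0.4 to 0.8 kg, lying on its side on the plate 100 to 140 mm before the vee, up to 10 degrees askew to it. Origin: middle of the pipe, on its axis, 54 mm above the bench; its y axis runs along the pipe (x and z turn as it rolls). It rolls easily along the plate and soon stops when no longer pushed.
- vblock: fixed: a flat dark steel plate 30 mm thick with a bright V-block along its far edge, tops level, both 160 mm long in y (-80 to +80 mm). Origin: on the bench, under the middle of the vee; y runs along the vee. The flat top, 30 mm above the bench, reaches from x = -220 mm (robot side) to the vee's lip at x = -20 mm; roll the stub to +x. Past x = +32 mm it drops to the bench.
- vee (a point): middle of the vee, on the line where the axis of the seated stub lies, 44 mm above the bench; axes as the V-block. The vee is a 90 degree groove, 40 mm wide at the top (x from -20 to +20 mm), its bottom 10 mm above the bench. Along it the stub slides under a push of about 3 to 8 N.
- box: the welded dark steel box, fixed by straps: 130 mm in x, 120 mm in y, 90 mm high, axes parallel to the V-block's, in line with the vee off one end of it (either end, it varies), its near wall 2 to 20 mm past the V-block. Origin: centre of its underside. Its walls at y = -60 and +60 mm are flat, with a 38 mm bore in line with the seated stub, too small for it to enter.
- flange: a flat square steel plate 110 x 110 x 10 mm with four bolt holes, lying flat at the V-block's other end, opposite the box; origin: centre of its underside. Leave it where it is
- offcut_tall: a short offcut of the same 48 mm pipe, 60 mm long, standing on end beyond the V-block; origin: centre of its underside. Leave it where it is
- offcut_short: an offcut of wider dark pipe, 61 mm in diameter, 40 mm long, standing on end beyond the V-block; origin: centre of its underside. Leave it where it is
- collar: a flat dark steel ring 76 mm across, 14 mm high, lying beside the plate; origin: centre of its underside. Leave it where it is
- magnet: a magnetic welding square, a triangle of about 110 mm with steel edges, 16 mm thick, lying flat beside the plate; origin: its middle, underside. Leave it where it is
- hammer: a chipping hammer 250 mm long with a sprung wire handle, lying at the right of the bench; origin: about its middle, underside. Leave it where it is
- brush: a wire brush 260 mm long with a wooden back, lying at the left of the bench; origin: its middle, underside. Leave it where it is
Not all that is in view belongs to the job. What is shaped like the stub but orange is not meant.

How it is judged:
On the way, in this order (a step that is already met when the one before it is completed fails the run):
1. the stub rolls along the plate by its side: it turns about its own axis by more than 1 rad while it lies on the plate before the vee (angle between stub's own z axis and vertical above 1 rad and height (world z) of stub between 0.05 and 0.058 m and x of stub in the frame of vblock below -0.018 m), for 0.05 s.
2. the stub drops into the vee (x of stub in the frame of vblock between -0.003 and 0.003 m and z of stub in the frame of vblock between 0.0405 and 0.047 m), for 0.2 s.
At the end, for the whole second after the job is handed in: the stub lies at rest in the vee (axis within 3 mm of the vee's middle plane and of its seated height, within 0.05 rad of the vee's direction), with its end within 3 mm of the box's wall, and the robot clear of it (all of step 2 and angle between the y axis of stub and the y axis of vblock, either way round below 0.05 rad and y of stub in the frame of box between -0.118 and 0.118 m and linear speed of stub below 0.01 m/s and angular speed of stub below 0.2 rad/s); the robot touches nothing.
It fails at once if the stub is lifted more than 10 mm above the height at which it lies on the plate (height (world z) of stub above 0.064 m).
It fails at once if another thing on the bench is moved more than 15 mm (distance of any of flange, offcut_tall, offcut_short, collar, magnet, hammer, brush from where it was at the start of the episode above 0.015 m).
It also fails if it takes over 51 s, if anything falls off the work surface, if the arm or the gripper's body presses on something with over 40 N, if the wrist force passes 120 N, or if a joint passes its speed limit or range.

ROBOT

A 6-joint arm with a two-finger parallel gripper is mounted at the origin on the work surface. World frame = base frame: x ahead of the robot, y to its left, z up, the work surface at z = 0. Lengths are in m, angles in rad, forces in N, time in s.
With the tool pointing down it reaches from about 0.25 to 0.775 m from the base axis. Payload 4 kg.
Tool frame: the origin (TCP) lies midway between the tips of the shut fingers; the grasp point (between the pads) lies 19 mm behind it (robot.grasp_offset is the distance from the TCP to the grasp point, in m); z points along the fingers, y is the direction in which the jaws open and shut (so a half turn about z gives the same grasp; the last joint's range is limited). The gripper opens to 94 mm and grips with 3 to 60 N. Pads are 16 mm wide; open, the fingers measure 119 mm over their backs; the gripper's body (75 mm by 177 mm) begins 78 mm behind the grasp point.
Start: joints at [1.098, 0.087, 1.371, -0, 1.684, -0.103], TCP at [0.199, 0.513, 0.206] pointing down, gripper open.
Joint ranges: [-3.1, 3.1], [-0.76, 2.03], [0.27, 2.55], [-1.08, 4.22], [0.17, 2.65], [-2.57, 2.57]. Speed limits (rad/s): [2.79, 2.79, 3.14, 3.14, 3.14, 3.14].

INTERFACE

Orientations are given as [roll, pitch, yaw] about the fixed x, y, z axes, in that order (R = Rz(yaw) Ry(pitch) Rx(roll)).
In Python, from bench import status, viewer, order, robot gives the robot as it stands. The module is installed in compiled form; this text tells all that it offers.
- The arm moves only by the tool move_arm, never from a script. Its argument "targets" is a list of rows, each a list of 3 entries, a list of its own where there are three numbers: the shift along the tool's x, y, z in mm, then the turn, a rotation vector about the tool's x, y, z in degrees, then the opening, from -1 (shut) to 1 (fully open). A call has 1 to 20 rows; each row is the pose to reach, as a shift and turn from the pose commanded when the call began, along the tool's axes at that moment; what a row does not reach only later rows make up. A row lasts 1/8 s, in which the tool goes at most 62.5 mm and 10.7 degrees, less where a joint would pass 70% of its speed; a pose out of reach is approached as far as the arm can. A call with a gripper value outside its range is refused whole. The fingers move at their own pace and stop on an object; the grip force is fixed at half the most. Time passes only in rows, so rows that repeat a pose let the fingers close. It gives the time, the measured TCP pose, the force and the opening at its end, in the units of the state.
- status.get_obs(): the state, without advancing time (a new reading comes with each control period).
- viewer.snapshot(name): name is "side" or "top"; returns the picture (420x560x3 uint8, red, green, blue); there is no depth.
- viewer.camera_model(name): a dict with "K" (3x3 intrinsics, pixels), "xyz" and "attitude" of the camera in the world. Camera axes: x right, y up, looking along -z (the intrinsics and any distortion apply to the point x, -y, -z); pixel columns grow to the right and rows downward; lengths in m; the calibration is good to about 2 mm. A picture is of the moment at which its call begins. camera_model takes no time and is no camera call.
- order.close_job(): hands the job in, once; it reports no verdict.
The state is a dict: "time": time; "joint_positions": joint angles; "qvel": joint speeds; "joint_torque": joint torques, N m; "tool_pos": TCP position; "ee_rot": TCP orientation; "wrist_force": force on the tool from outside, world axes, zero at the start; "wrist_torque": the same for the moment, N m; "width": finger opening in m.
Only numpy, scipy, OpenCV 4.12 (cv2) and the standard library are available. Lean on these libraries where they do the work, as an engineer would, in place of code of your own. Each camera call takes 0.05 s, during which the arm holds its last target. There are 200 camera calls.

## Working session

There is one attempt and no reset: what is moved stays moved. The work goes in short steps, Python scripts to look and compute and a tool call to move; the robot and the scene stay as the last step left them, time stands still between calls to the robot, and variables do not carry over. Pictures are saved under pics/ and viewed, about 8 in all and at most 12, crops included, and the job is handed in when it is done.

Besides the shell and the picture viewer there is one more tool, called after "Call:" in YAML: its name, and indented under it one key for each argument. move_arm: Moves the arm, as the interface text tells. Its arguments: {"type":"object","properties":{"targets":{"type":"array"}},"required":["targets"]}

```bash
mkdir -p pics; ls; cat > h.py <<'E'
import numpy as np, cv2
from bench import status, viewer, order, robot
from scipy.spatial.transform import Rotation as R
def cam(n):
    m=viewer.camera_model(n); return m
def rot(a):
    a=np.array(a,float); return a if a.shape==(3,3) else R.from_euler('xyz',a).as_matrix()
def ray(n,u,v):
    m=cam(n);K=np.array(m['K'],float)
    p=np.linalg.inv(K)@[u,v,1]; return np.array(m['xyz'],float), rot(m['attitude'])@[p[0],-p[1],-p[2]]
def plane(n,u,v,z):
    o,d=ray(n,u,v); return o+d*(z-o[2])/d[2]
def proj(n,P):
    m=cam(n);q=rot(m['attitude']).T@(np.array(P,float)-np.array(m['xyz'])); K=np.array(m['K'],float)
    p=K@[q[0],-q[1],-q[2]]; return p[:2]/p[2]
def snap(n,f):
    im=viewer.snapshot(n)[:,:,::-1].copy(); cv2.imwrite('pics/'+f,im); return im
E
python3 - <<'E'
from h import *
print(cam('top'));print(cam('side'));print(status.get_obs())
snap('top','t0.png');snap('side','s0.png')
E
```

```text
pics
{'K': array([[421.23649067,   0.        , 286.03798431],
       [  0.        , 421.23649067, 202.17047743],
       [  0.        ,   0.        ,   1.        ]]), 'xyz': array([0.293076  , 0.01334322, 1.18220189]), 'attitude': array([ 0.17218897,  0.01184586, -1.55946291])}
{'K': array([[486.02361857,   0.        , 274.45151215],
       [  0.        , 486.02361857, 211.01969999],
       [  0.        ,   0.        ,   1.        ]]), 'xyz': array([ 0.03779352, -0.98998874,  0.69667761]), 'attitude': array([ 1.03315326,  0.0076333 , -0.40475668])}
{'time': 0.0, 'joint_positions': array([ 1.09789540e+00,  8.79765090e-02,  1.37222583e+00,  1.20012905e-05,
        1.68357555e+00, -1.03106576e-01]), 'qvel': array([-0.00068216,  0.00028378, -0.00068958, -0.00143253,  0.00087205,
       -0.00067165]), 'joint_torque': array([-6.93080092e-04, -3.40175414e+01, -3.02432084e+01,  7.19077815e-02,
        3.25508905e-02, -1.43550951e-04]), 'tool_pos': array([0.19854335, 0.51234365, 0.20430683]), 'ee_rot': array([-3.13942025e+00, -2.36777672e-04,  2.77179938e+00]), 'wrist_force': array([0.00448785, 1.16300356, 0.58210721]), 'wrist_torque': array([-0.05334191, -0.02755544, -0.03315582]), 'width': 0.09409515596018267}
```

View pics/t0.png

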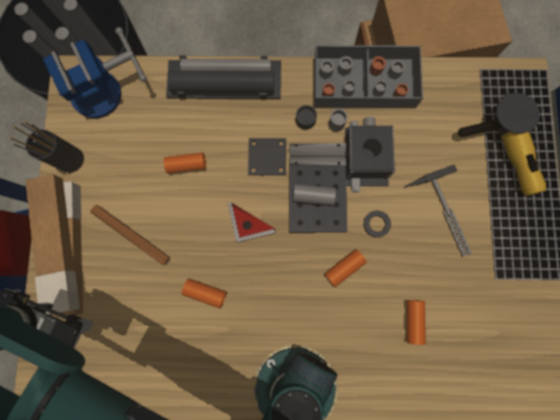

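View pics/s0.png

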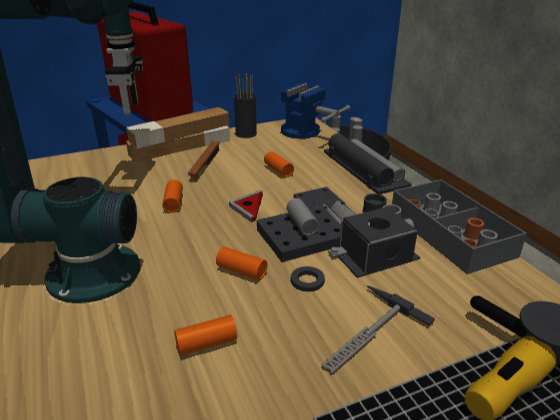

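Top view: the grey stub lies on the dark plate at about (315,194) and the bright vee is at (289–345, 145–163). The box is at (371,150), to the right (world −y), and the flange at (267,156). The side view agrees, with the stub at (302,216).

Possible confusions with the stub:
- Orange pipes at (185,163), (204,292), (345,267) and (416,322): excluded by colour.
- Standing offcuts at (338,120) and (306,117): excluded because they stand upright.
- Cylinder on the long rail at (225,65): off the plate.

I choose the grey pipe on the plate at (315,194) and check it in a close crop.

```bash
python3 - <<'E'
from h import *
t=cv2.imread('pics/t0.png')
c=cv2.resize(t[95:245,235:405],None,fx=4.5,fy=4,interpolation=cv2.INTER_CUBIC)
c=cv2.resize(t[95:245,235:405],None,fx=4,fy=4,interpolation=cv2.INTER_CUBIC);cv2.imwrite('pics/c0.png',np.clip(c*1.5,0,255).astype('uint8'))
hsv=cv2.cvtColor(t,cv2.COLOR_BGR2HSV)
# grey bright things near plate
m=((hsv[...,1]<60)&(hsv[...,2]>85)).astype('uint8');m[:, :285]=0;m[:,350:]=0;m[:135]=0;m[240:]=0
for k in cv2.findContours(m,cv2.RETR_EXTERNAL,cv2.CHAIN_APPROX_NONE)[0]:
    if cv2.contourArea(k)>60: print(cv2.contourArea(k),cv2.minAreaRect(k),cv2.boundingRect(k))
for u,v in [(289,233),(347,233),(289,143),(345,143)]: print(u,v,plane('top',u,v,.03).round(3))
E
```

```text
554.0 ((314.410888671875, 193.39111328125), (41.89106369018555, 14.627047538757324), 5.710592269897461) (294, 185, 42, 18)
330.0 ((317.5, 161.0), (8.0, 55.0), 90.0) (290, 157, 56, 9)
524.5 ((317.5, 149.0), (12.0, 55.0), 90.0) (290, 143, 56, 13)
289 233 [0.408 0.02  0.03 ]
347 233 [ 0.409 -0.139  0.03 ]
289 143 [0.664 0.023 0.03 ]
345 143 [ 0.665 -0.136  0.03 ]
```

View pics/c0.png

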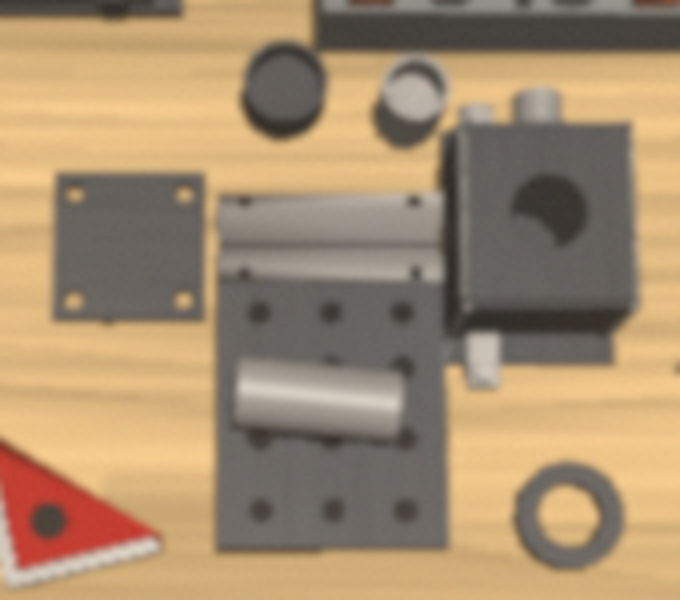

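The crop confirms the plain grey pipe on the plate. Its corners in full-image pixels are about (294,185), (336,189), (335,204) and (294,200). The vee line is at row 156 and the box's left wall at column 346–349.

```bash
cat >> h.py <<'E'
def rel(Tp,Tr,P,Rw):
    "shift mm / turn deg in the tool frame given by Tp,Tr to reach P,Rw"
    return (Tr.T@(np.array(P)-Tp)*1e3).round(1), (R.from_matrix(Tr.T@Rw).as_rotvec(degrees=True)).round(1)
def down(yaw): return R.from_euler('xyz',[np.pi,0,yaw]).as_matrix()
E
python3 - <<'E'
from h import *
c=lambda x,y:(235+x/4-.375,95+y/4-.375)
def P(x,y,z): return plane('top',*c(x,y),z)
for n,x,y,z in [('plate nl',216,549,.03),('plate nr',447,549,.03),('far l',218,195,.03),('far r',443,195,.03),('vee l',218,244,.01),('vee r',443,244,.01),
 ('stub el',235.5,391,.054),('stub er',402,406,.054),('box tl',458,124,.09),('box tr',632,124,.09),('box bl',461,302,.09),('box br',633,302,.09),
 ('flange',128,246,.01),('collar',569,515,.014)]: print(n,P(x,y,z).round(4))
# side-view check of stub & vee line: overlay
for p in [(.515,-.055,.054),(.63,.022,.03),(.63,-.138,.03),(.41,.022,.03),(.41,-.138,.03)]: print(p,proj('side',p).round(1))
o=status.get_obs();Tr=rot(o['ee_rot']);print(Tr.round(3),o['ee_rot'],o['time'])
E
```

```text
plate nl [0.4107 0.0212 0.03  ]
plate nr [ 0.4123 -0.1369  0.03  ]
far l [0.6632 0.0224 0.03  ]
far r [ 0.6644 -0.1374  0.03  ]
vee l [0.6329 0.0222 0.01  ]
vee r [ 0.6342 -0.1395  0.01  ]
stub el [0.5165 0.0089 0.054 ]
stub er [ 0.5071 -0.1045  0.054 ]
box tl [ 0.6952 -0.1403  0.09  ]
box tr [ 0.696 -0.258  0.09 ]
box bl [ 0.571  -0.1405  0.09  ]
box br [ 0.572  -0.2547  0.09  ]
flange [0.6309 0.087  0.01  ]
collar [ 0.4385 -0.224   0.014 ]
(0.515, -0.055, 0.054) [304.3 217. ]
(0.63, 0.022, 0.03) [329.2 202.3]
(0.63, -0.138, 0.03) [360.1 231.3]
(0.41, 0.022, 0.03) [254.8 219.3]
(0.41, -0.138, 0.03) [279.4 252.1]
[[-0.932  0.361 -0.001]
 [ 0.361  0.932 -0.002]
 [ 0.    -0.002 -1.   ]] [-3.13965339e+00 -1.79703328e-04  2.77178173e+00] 0.1
```

Sizes check out: plate 252 × 159 mm, and the stub reads 113 mm long (110 given), 120 mm before the vee. The vee is at x≈0.632, y≈−0.058, yaw≈0.4°. The stub is at (0.512, −0.048), yaw −4.7°, and the box wall is at y≈−0.141. Next I work out the approach behind the stub, with the fingers spread along y.

```bash
python3 - <<'E'
from h import *
o=status.get_obs();Tr=rot(o['ee_rot']);Tp=o['tool_pos']
for P in [(.455,-.048,.13),(.455,-.048,.046)]: print(rel(Tp,Tr,P,down(np.pi+.007)))
E
```

```text
(array([-441.6, -429.7,   75.2]), array([ -0.1,  -0. , -21.6]))
(array([-441.7, -429.5,  159.2]), array([ -0.1,  -0. , -21.6]))
```

Call:
move_arm:
  targets:
    - [[-37, -36, 0], [0, 0, -2], 0.3]
    - [[-74, -72, 0], [0, 0, -4], 0.3]
    - [[-110, -107, 0], [0, 0, -6], 0.3]
    - [[-147, -143, 0], [0, 0, -8], 0.3]
    - [[-184, -179, 0], [0, 0, -10], 0.3]
    - [[-221, -215, 10], [0, 0, -12], 0.3]
    - [[-258, -250, 20], [0, 0, -14], 0.3]
    - [[-294, -286, 30], [0, 0, -16], 0.3]
    - [[-331, -322, 40], [0, 0, -18], 0.3]
    - [[-368, -358, 50], [0, 0, -20], 0.3]
    - [[-405, -394, 60], [0, 0, -21.6], 0.3]
    - [[-442, -430, 75], [0, 0, -21.6], 0.3]
    - [[-442, -430, 75], [0, 0, -21.6], 0.3]
    - [[-442, -430, 75], [0, 0, -21.6], 0.3]

```text
time: 1.85
tool_pos: [0.455, -0.0475, 0.1301]
ee_rot: [3.141, -0.001, -3.135]
wrist_force: [-0.0, 0.1, -0.3]
width: 0.0612
```

Call:
move_arm:
  targets:
    - [[0, 0, 28], [0, 0, 0], 0.3]
    - [[0, 0, 56], [0, 0, 0], 0.3]
    - [[0, 0, 84], [0, 0, 0], 0.3]
    - [[-6, 0, 84], [0, 0, 0], 0.3]
    - [[-12, 0, 84], [0, 0, 0], 0.3]
    - [[-17, 0, 84], [0, 0, 0], 0.3]
    - [[-22, 0, 84], [0, 0, 0], 0.3]
    - [[-27, 0, 84], [0, 0, 0], 0.3]
    - [[-32, 0, 84], [0, 0, 0], 0.3]
    - [[-37, 0, 84], [0, 0, 0], 0.3]
    - [[-42, 0, 84], [0, 0, 0], 0.3]
    - [[-47, 0, 84], [0, 0, 0], 0.3]
    - [[-52, 0, 84], [0, 0, 0], 0.3]
    - [[-57, 0, 84], [0, 0, 0], 0.3]
    - [[-62, 0, 84], [0, 0, 0], 0.3]
    - [[-67, 0, 84], [0, 0, 0], 0.3]
    - [[-70, 0, 84], [0, 0, 0], 0.3]
    - [[-70, 0, 84], [0, 0, 0], 0.3]

```text
time: 4.1
tool_pos: [0.5258, -0.0473, 0.0464]
ee_rot: [3.142, 0.0, -3.134]
wrist_force: [-0.0, -0.1, -0.3]
width: 0.0613
```

```bash
python3 - <<'E'
from h import *
print(status.get_obs()['time'])
s=snap('side','s1.png');t=snap('top','t1.png')
a=cv2.resize(t[95:245,235:385],(500,500),interpolation=cv2.INTER_CUBIC)
b=cv2.resize(s[150:290,230:420],None,fx=1.5,fy=500/140,interpolation=cv2.INTER_CUBIC)
cv2.imwrite('pics/c1.png',np.clip(np.hstack([a,b])*1.4,0,255).astype('uint8'))
E
```

```text
4.1
```

View pics/c1.png

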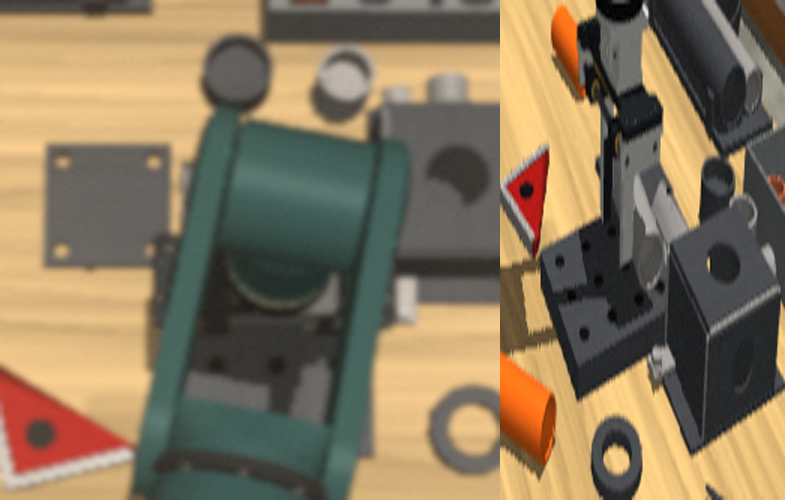

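In the side crop the stub stands upright against the fingers' far side, with its near end at crop (652,258), about (331,222) in the full side image, just short of the vee. The top view is hidden by the arm. I check the end's position and then continue the push.

```bash
python3 - <<'E'
from h import *
print(plane('side',331.3,222,.054).round(4)); 
for p in [(.558,-.103,.054)]: print(proj('side',p))
E
```

```text
[ 0.5659 -0.1034  0.054 ]
[328.41790436 222.59787584]
```

Call:
move_arm:
  targets:
    - [[-4, 0, 0], [0, 0, 0], 0.3]
    - [[-8, 0, 0], [0, 0, 0], 0.3]
    - [[-12, 0, 0], [0, 0, 0], 0.3]
    - [[-16, 0, 0], [0, 0, 0], 0.3]
    - [[-20, 0, 0], [0, 0, 0], 0.3]
    - [[-24, 0, 0], [0, 0, 0], 0.3]
    - [[-28, 0, 0], [0, 0, 0], 0.3]
    - [[-32, 0, 0], [0, 0, 0], 0.3]
    - [[-36, 0, 0], [0, 0, 0], 0.3]
    - [[-39, 0, 0], [0, 0, 0], 0.3]
    - [[-42, 0, 0], [0, 0, 0], 0.3]
    - [[-45, 0, 0], [0, 0, 0], 0.3]
    - [[-48, 0, 0], [0, 0, 0], 0.3]
    - [[-51, 0, 0], [0, 0, 0], 0.3]
    - [[-54, 0, 0], [0, 0, 0], 0.3]
    - [[-57, 0, 0], [0, 0, 0], 0.3]
    - [[-59, 0, 0], [0, 0, 0], 0.3]
    - [[-59, 0, 0], [0, 0, 0], 0.3]
    - [[-59, 0, 0], [0, 0, 0], 0.3]

```text
time: 6.58
tool_pos: [0.5844, -0.0469, 0.0464]
ee_rot: [3.141, -0.0, -3.134]
wrist_force: [-0.0, 0.2, -0.4]
width: 0.0609
```

```bash
python3 - <<'E'
from h import *
s=snap('side','s2.png')
b=cv2.resize(s[150:290,250:410],None,fx=4,fy=4,interpolation=cv2.INTER_CUBIC)
cv2.imwrite('pics/c2.png',np.clip(b*1.4,0,255).astype('uint8'))
print(proj('side',(.632,-.103,.044)),proj('side',(.61,-.103,.054)))
E
```

```text
[353.91559414 219.64870268] [346.65574969 218.1384375 ]
```

View pics/c2.png

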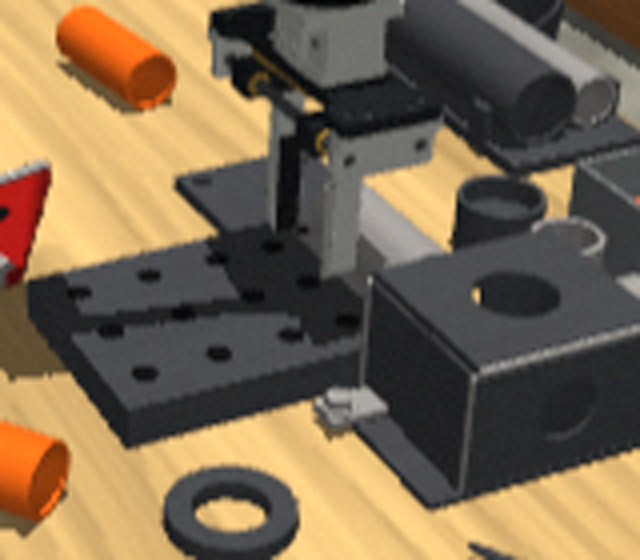

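The stub lies low behind the lip with only its upper part showing, so it appears to have dropped in. I back off, lift, and turn the jaws across the vee on the flange side, then measure from the top.

Call:
move_arm:
  targets:
    - [[12, 0, 0], [0, 0, 0], 0.3]
    - [[24, 0, -10], [0, 0, 0], 0.3]
    - [[24, 0, -50], [0, 0, 0], 0]
    - [[24, 0, -90], [0, 0, 0], -0.28]
    - [[14, 15, -95], [0, 0, 10], -0.28]
    - [[4, 30, -95], [0, 0, 20], -0.28]
    - [[-6, 45, -95], [0, 0, 30], -0.28]
    - [[-16, 60, -95], [0, 0, 40], -0.28]
    - [[-26, 75, -95], [0, 0, 50], -0.28]
    - [[-36, 90, -95], [0, 0, 60], -0.28]
    - [[-48, 105, -95], [0, 0, 70], -0.28]
    - [[-48, 107, -95], [0, 0, 80], -0.28]
    - [[-48, 107, -95], [0, 0, 90], -0.28]
    - [[-48, 107, -95], [0, 0, 90], -0.28]
    - [[-48, 107, -95], [0, 0, 90], -0.28]

```text
time: 8.5
tool_pos: [0.6314, 0.0603, 0.1421]
ee_rot: [3.141, -0.0, 1.58]
wrist_force: [1.1, -0.8, -0.8]
width: 0.0339
```

```bash
python3 - <<'E'
from h import *
t=snap('top','t3.png');s=snap('side','s3.png')
a=cv2.resize(t[100:200,260:400],None,fx=3.5,fy=3.5,interpolation=cv2.INTER_CUBIC)
b=cv2.resize(s[150:250,290:380],None,fx=3.4,fy=3.5,interpolation=cv2.INTER_CUBIC)
cv2.imwrite('pics/c3.png',np.clip(np.hstack([a,b])*1.4,0,255).astype('uint8'))
E
```

```text
(no output)
```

View pics/c3.png

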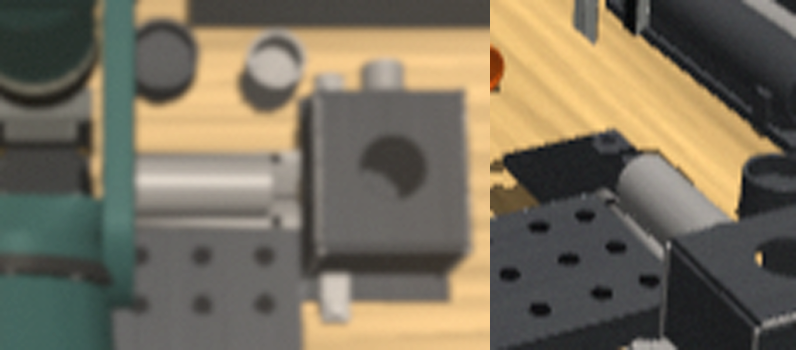

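The stub is seated in the vee. Its right end is at crop (272,186), full pixel about (337.5,153), and the wall is at crop column ~303–315.

```bash
python3 - <<'E'
from h import *
for y in (155,217): print(plane('top',337.4,99.6+y/3.5,.044).round(4))
print('end',plane('top',337.4,152.8,.05).round(4))
# left end top rim in side view: crop(648-490,155) 
for cx,cy in [(650,153)]: print('left top',plane('side',289.6+(cx-490)/3.4,149.6+cy/3.5,.068).round(4))
o=status.get_obs();Tr=rot(o['ee_rot']);print(Tr.round(3),o['tool_pos'])
for P in [(.632,.0303,.036),(.632,-.02,.036)]: print(rel(o['tool_pos'],Tr,P,down(np.pi/2+.007)))
E
```

```text
[ 0.6582 -0.1132  0.044 ]
[ 0.6069 -0.1127  0.044 ]
end [ 0.6305 -0.1123  0.05  ]
left top [ 0.6379 -0.0013  0.068 ]
[[-0.009  1.     0.   ]
 [ 1.     0.009  0.   ]
 [ 0.     0.    -1.   ]] [0.63151242 0.06029709 0.14178926]
(array([-30. ,   0.2, 105.8]), array([ 0. , -0. ,  0.1]))
(array([-80.3,  -0.2, 105.8]), array([ 0. , -0. ,  0.1]))
```

Call:
move_arm:
  targets:
    - [[-30, 1, 30], [0, 0, 0], -0.28]
    - [[-30, 1, 65], [0, 0, 0], -0.28]
    - [[-30, 1, 105], [0, 0, 0], -0.28]
    - [[-36, 1, 105], [0, 0, 0], -0.28]
    - [[-42, 1, 105], [0, 0, 0], -0.28]
    - [[-47, 1, 105], [0, 0, 0], -0.28]
    - [[-50, 1, 105], [0, 0, 0], -0.28]
    - [[-53, 1, 105], [0, 0, 0], -0.28]
    - [[-56, 1, 105], [0, 0, 0], -0.28]
    - [[-59, 1, 105], [0, 0, 0], -0.28]
    - [[-62, 1, 105], [0, 0, 0], -0.28]
    - [[-65, 1, 105], [0, 0, 0], -0.28]
    - [[-68, 1, 105], [0, 0, 0], -0.28]
    - [[-71, 1, 105], [0, 0, 0], -0.28]
    - [[-74, 1, 105], [0, 0, 0], -0.28]

```text
time: 10.48
tool_pos: [0.634, -0.0104, 0.0378]
ee_rot: [3.139, -0.005, 1.579]
wrist_force: [-0.1, 7.2, 3.2]
width: 0.0341
```

Call:
move_arm:
  targets:
    - [[-2, 0, 0], [0, 0, 0], -0.28]
    - [[-4, 0, 0], [0, 0, 0], -0.28]
    - [[-6, 0, 0], [0, 0, 0], -0.28]
    - [[-7, 0, 0], [0, 0, 0], -0.28]
    - [[-7, 0, 0], [0, 0, 0], -0.28]

```text
time: 11.1
tool_pos: [0.634, -0.0176, 0.0377]
ee_rot: [3.139, -0.005, 1.579]
wrist_force: [0.9, 5.9, 3.3]
width: 0.0338
```

Call:
move_arm:
  targets:
    - [[-1, 0, 0], [0, 0, 0], -0.28]
    - [[-2, 0, 0], [0, 0, 0], -0.28]
    - [[-2, 0, 0], [0, 0, 0], -0.28]

```text
time: 11.48
tool_pos: [0.6341, -0.0195, 0.0378]
ee_rot: [3.139, -0.005, 1.579]
wrist_force: [0.5, 6.7, 3.4]
width: 0.0339
```

Call:
move_arm:
  targets:
    - [[-1, 0, 0], [0, 0, 0], -0.28]
    - [[-2, 0, 0], [0, 0, 0], -0.28]
    - [[-2, 0, 0], [0, 0, 0], -0.28]

```text
time: 11.85
tool_pos: [0.6341, -0.0212, 0.0378]
ee_rot: [3.139, -0.005, 1.579]
wrist_force: [0.4, 6.6, 3.0]
width: 0.0336
```

Call:
move_arm:
  targets:
    - [[-1, 0, 0], [0, 0, 0], -0.28]
    - [[-2, 0, 0], [0, 0, 0], -0.28]
    - [[-2, 0, 0], [0, 0, 0], -0.28]

```text
time: 12.22
tool_pos: [0.6341, -0.0213, 0.0378]
ee_rot: [3.139, -0.009, 1.58]
wrist_force: [0.9, 11.6, 3.4]
width: 0.0339
```

The tool stalled at y=−0.0213 while the force rose from 6.6 to 11.6 N, which looks like contact with the wall. One small push more to confirm, then I back off and clear.

Call:
move_arm:
  targets:
    - [[-1, 0, 0], [0, 0, 0], -0.28]
    - [[-2, 0, 0], [0, 0, 0], -0.28]
    - [[-2, 0, 0], [0, 0, 0], -0.28]

```text
time: 12.6
tool_pos: [0.6341, -0.0213, 0.0378]
ee_rot: [3.139, -0.012, 1.581]
wrist_force: [-0.3, 15.5, 4.0]
width: 0.0334
```

Call:
move_arm:
  targets:
    - [[3, 0, 0], [0, 0, 0], -0.28]
    - [[8, 0, 0], [0, 0, 0], -0.28]
    - [[20, 0, 0], [0, 0, 0], -0.28]
    - [[40, 0, 0], [0, 0, 0], -0.28]
    - [[45, 0, -40], [0, 0, 0], -0.28]
    - [[50, 0, -85], [0, 0, 0], -0.28]
    - [[90, -15, -130], [0, 0, 0], -0.28]
    - [[140, -45, -130], [0, 0, 0], -0.28]
    - [[190, -75, -130], [0, 0, 0], -0.28]
    - [[240, -105, -130], [0, 0, 0], -0.28]
    - [[290, -135, -130], [0, 0, 0], -0.28]
    - [[340, -165, -130], [0, 0, 0], -0.28]
    - [[340, -165, -130], [0, 0, 0], -0.28]
    - [[340, -165, -130], [0, 0, 0], -0.28]

```text
time: 14.35
tool_pos: [0.4657, 0.3105, 0.1664]
ee_rot: [3.141, 0.001, 1.579]
wrist_force: [0.0, -0.1, -0.5]
width: 0.0336
```

```bash
python3 - <<'E'
from h import *
t=snap('top','t4.png');s=snap('side','s4.png')
a=cv2.resize(t[100:200,240:400],None,fx=3,fy=3.5,interpolation=cv2.INTER_CUBIC)
b=cv2.resize(s[150:250,290:380],None,fx=3.4,fy=3.5,interpolation=cv2.INTER_CUBIC)
cv2.imwrite('pics/c4.png',np.clip(np.hstack([a,b])*1.4,0,255).astype('uint8'))
o=status.get_obs();print(o['wrist_force'],o['time'])
E
```

```text
[-0.39706742 -0.44252822 -0.95438302] 14.45
```

View pics/c4.png

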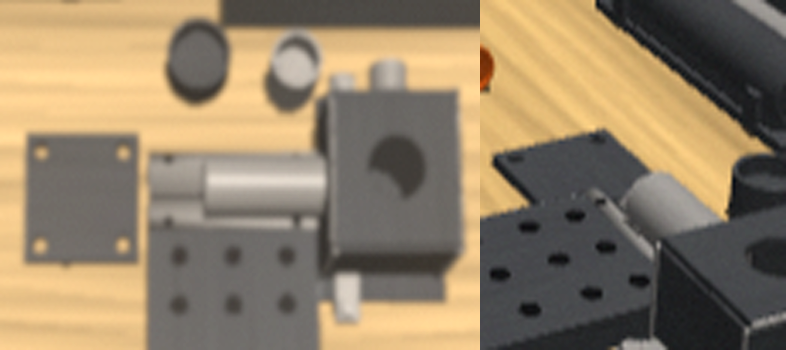

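The stub lies parallel in the vee with its right end at crop column ~326, right at the box wall, and its left end at ~204 (full pixel u≈307.8). The other things look unmoved. I do a numeric check, then hand in.

```bash
python3 - <<'E'
from h import *
L=plane('top',307.7,152.8,.044);Rr=plane('top',348.2,153,.044)
print(L.round(4),Rr.round(4),'len',(L-Rr)[1])
d=cv2.absdiff(cv2.imread('pics/t0.png'),cv2.imread('pics/t4.png')).max(2)
for n,(x,y) in dict(flange=(267,156),tall=(338,120),short=(306,117),collar=(377,223),hammer=(445,210)).items(): print(n,(d[y-16:y+16,x-14:x+14]>50).mean())
order.close_job()
E
```

```text
[ 0.6316 -0.03    0.044 ] [ 0.6319 -0.1431  0.044 ] len 0.1131154130928434
flange 0.0
tall 0.0
short 0.0
collar 0.0
hammer 0.0
the job is handed in; nothing more can be done
```

The stub is in the vee with its end against the box wall, and I handed the job in after about 14.5 s of the 51 s allowed. The system gives no verdict, so the result below rests on my own checks.

**What I did:** I rolled the stub along the plate with two spread fingers until it dropped into the vee. I then pushed its end at axis height along the vee, moved the arm well clear, and never gripped or lifted the stub.

**Last checks:**
- **Contact with the box:** the tool stalled at y = −0.0213 m while the push force rose from about 6.6 to 15.5 N, so the stub met something solid. The last picture shows its end right at the wall.
- **Seated in the vee:** the axis measured x ≈ 0.632 m at both ends, matching the vee and parallel to it. The seated height was judged from the pictures, not measured.
- **Other things:** the flange, both offcuts, the collar and the hammer show no change between the first and last top pictures. I did not check the magnet and brush numerically, but the arm stayed high above the bench near them.
- **Disagreements:** the stub measured about 113 mm long against the stated 110 mm, in line with the 2 mm camera calibration. The stub's box-side end measured y ≈ −0.143 m, against my first estimate of about −0.141 m for the wall. For the contact I relied on the force rise rather than on the pixels.

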